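# Collect two sample tubes and crack a sealed transport box

## Robot

A 6-joint arm with a two-finger parallel gripper is mounted at the origin on a cart in front of the work surface, level with it; the furniture and walls round the work are solid. World frame = base frame: x ahead of the robot, y to its left, z up, the work surface at z = 0. Lengths are in m, angles in degrees, forces in N, time in s.
With the tool pointing down it reaches from about 0.35 to 0.975 m from the base axis. Payload 7.1 kg.
Tool frame: the origin (TCP) lies at the centre of the arm's flange, where the gripper is bolted on; the fingertips stand 182 mm ahead of it and the grasp point (between the pads) lies 163 mm ahead of it; z points along the fingers, y is the line along which they close (so a half turn about z gives the same grasp; the last joint's range is limited). The gripper opens to 88 mm and grips with 3 to 60 N. Pads are 20 mm wide; open, the fingers measure 115 mm over their backs; the gripper's body (75 mm by 178 mm) begins 61 mm behind the grasp point.
Start: joints at [69.099, 24.242, 93.386, -0, 62.372, -1.089], TCP at [0.212, 0.588, 0.405] pointing down, gripper open.
Joint ranges: [-172.04, 172.04], [-51.8, 120.97], [4.93, 147.93], [-75.15, 255.16], [6.16, 154.13], [-145.62, 145.62]. Speed limits (degrees/s): [136.94, 136.94, 172.46, 180, 180, 180].

## Interface

Orientations are given as a 3x3 rotation matrix whose columns are the frame's x, y, z axes.
In Python, from workcell import readout, imaging, ctrl, finder gives the robot as it stands.
- The arm moves only by the tool drive_tool, never from a script. Its argument "series" is a list of rows, each an object with "xyz": the shift along the tool's x, y, z in cm, a list of three; "turn": the turn about the tool's z in degrees; "jaw": the opening, from 0 (shut) to 1 (fully open). In form: [{"xyz": [tx, ty, tz], "turn": turn, "jaw": jaw}, ...]. A call has 1 to 8 rows; each row shifts and turns the commanded pose from where the row before left it, along the tool's axes as they then stand; what a row does not reach is not made up. A row lasts 1/12 s, in which the tool goes at most 41.7 mm and 7.16 degrees, less where a joint would pass 70% of its speed; a pose out of reach is approached as far as the arm can. A call with a gripper value outside its range is refused whole. The fingers move at their own pace and stop on an object; "newtons" is the grip in N (left out, the last holds). Time passes only in rows, so rows that do not move let the fingers close. It gives the time, the measured TCP pose, the force, the opening and the grip force at its end, in the units of the state.
- readout.state(): the state, without advancing time (a new reading comes with each control period).
- imaging.get_image(name): name is "side" or "top" or "wrist"; returns (picture, depth): 384x512x3 uint8, blue, green, red; 384x512 float32, m along the optical axis (not along the pixel's ray), 0 where there is no reading.
- imaging.camera_model(name): a dict with "mtx" (3x3 intrinsics, pixels), "cam_to_world" (4x4, takes a point from camera to world coordinates). Camera axes: x right, y up, looking along -z (the intrinsics and any distortion apply to the point x, -y, -z); pixel columns grow to the right and rows downward; lengths in m; the calibration is good to about 2 mm. A picture is of the moment at which its call begins: read the wrist's pose just before it. camera_model takes no time and is no camera call; for the wrist camera it gives the pose at the moment of the call.
- ctrl.job_done(): hands the job in; it is judged then, once.
Trained networks look in the newest picture that a camera, given by its name, has taken for a name from the list of things; names that differ only in an ending like _2 or _b are one class to them, and where a whole thing is asked for, a point or a joint stands for the part that bears it (a point fixed in the world has none). Each returns a list of dicts, best first, with "conf" (0 to 1); they miss things now and then, are a little off and sometimes report something else, mostly with a low value. They report only what shows in the picture. A call takes as long as a camera call. They do not tell look-alikes from the thing itself.
- finder.search_frame(camera, name): "xyz" ([x, y, z] in m, in world coordinates, good to about 4 mm: the middle of the surface that is visible of it).
- finder.mark_of(camera, name): "xyz" ([x, y, z] in m, in world coordinates, good to about 4 mm: a listed point, or the origin of a listed thing).
The state is a dict: "clock": time; "q": joint angles; "qvel": joint speeds; "effort": joint torques, N m; "position": TCP position; "eef_rot": TCP orientation; "ft_force": force on the tool from outside, world axes, zero at the start; "ft_torque": the same for the moment, N m; "grip_width": opening from 0.0 (shut) to 1.0 (fully open); "gripper_force": force on a finger pad.
Only numpy, scipy, OpenCV 4.12 (cv2) and the standard library are available. Lean on these libraries where they do the work, as an engineer would, in place of code of your own. Each camera call takes 0.05 s, during which the arm holds its last target. There are 200 camera calls.

## Task

Pack-up for the courier: first put the two tubes that lie in the analyser's low catch tray into the open white tub. Then grip the upright tab on the lid of the closed white transport box, pull straight up until the sticky rubber seal lets go, and finish holding the lid by the tab, level over the box and just clear of it, about two centimetres above its rim, so that the box airs; do not let the lid jump high up when the seal gives. Keep the tub upright, leave the other things where they are, and end the program while still holding the lid.

Things in the scene. Friction and masses are not known exactly. Their poses are not given: they have to be found in the camera images.
- tube_a: Capped sample tube lying in the catch tray: 88 mm long, about 16 mm thick (12 mm between its flat contact sides), 12 g. Origin: middle of its length, on its underside; y runs along the tube, z up; grip across x. It does not roll.
- tube_b: The second, like tube in the catch tray, about 55 mm beside the first; same size and axes. (The caps' colours do not matter.)
- catch_tray: Low grey tray fixed on the bench, 135 x 140 mm, walls 14 mm high and 4 mm thick, floor 4 mm thick; a sloping metal chute plate 35 mm high stands beyond its +x wall. Origin: centre of its underside, z up. The tubes lie roughly along its x axis.
- tub: Open-topped white tub, loose, about 0.4 kg, 108 x 158 mm over its lip and 56 mm high, empty, walls and floor 3 mm; inside 94 mm along x, 144 mm along y. Origin: centre of its underside; y is the long way, z up. The tray and the tub stand one on the left and one on the right of the transport box, either way round.
- transport_box: White box fixed on the bench, 150 mm (x) by 130 mm (y), its rim 75 mm above the bench, open inside. Origin: centre of its underside, z up. A loose flat grey lid lies on the rim.
- box_lid: Loose lid: grey plate 156 (x) by 136 (y) by 10 mm, 0.15 to 0.3 kg, on the rim. Origin: centre of the plate's underside. Skirts with beads reach 32 mm down into the box, where sprung rubber strips grip over the beads: about 8 to 17 N upward breaks it free, the resistance then falls as it rises and is gone after 14 mm.
- tab_grip (a point): Point to grip at, inside the white upright tab in the middle of the lid's top, 35 mm above the underside of the lid's plate and 17 mm below the tab's top; the lid's axes. The tab is 40 mm along x, 16 mm thick along y, 42 mm tall: grip it across y, from above.
- petri_dish: Bystander: petri dish, 59 mm across, 12 mm high, behind. Origin: centre of its underside.
- sample_cup_b: Bystander: sample cup with screw lid, 62 mm across, 67 mm high, at the back left. Origin: centre of its underside.
Mind the look-alikes: they are no part of the job. What is shaped like the tube_a but yellow is not meant.

How it is judged:
By the outcome, as a careful person would: the job done as asked, in the order asked, and still so for the second after the job is handed in, while the arm keeps its last pose, push and grip.
It also fails if it takes over 72 s, if anything falls off the work surface, if the arm or the gripper's body presses on something with over 40 N, if the wrist force passes 120 N, or if a joint passes its speed limit or range.

## Working session

There is one attempt and no reset: what is moved stays moved. The work goes in short steps, Python scripts to look and compute and a tool call to move; the robot and the scene stay as the last step left them, time stands still between calls to the robot, and variables do not carry over. Pictures are saved under pics/ and viewed, at most 10 in all, crops included, and the job is handed in when it is done.

Besides the shell and the picture viewer there is one more tool, called after "Emit:" by a JSON object that holds its "name" and its "arguments", one argument or row to a line. drive_tool: Moves the arm, as the interface text tells. Its arguments: {"type":"object","properties":{"series":{"type":"array"},"newtons":{"type":"number"}},"required":["series"]}

```bash
mkdir -p pics; cat > h.py <<'E'
import numpy as np, cv2
from workcell import readout, imaging, ctrl, finder
def world(cam,depth,M=None):
    m=imaging.camera_model(cam) if M is None else M
    K=np.array(m["mtx"]);T=np.array(m["cam_to_world"])
    h,w=depth.shape;u,v=np.meshgrid(np.arange(w),np.arange(h))
    p=np.stack([(u-K[0,2])/K[0,0]*depth,-(v-K[1,2])/K[1,1]*depth,-depth],-1)
    return p@T[:3,:3].T+T[:3,3]
E
python3 - <<'E'
from h import *
s=readout.state();print(s["clock"],np.round(s["position"],3),np.round(s["eef_rot"],3).tolist(),s["ft_force"])
im=[]
for c in("top","side"):
    p,d=imaging.get_image(c);im.append(p);np.save(c+"_d.npy",d);np.save(c+"_p.npy",p)
    print(c,[k for k in imaging.camera_model(c)],np.round(imaging.camera_model(c)["cam_to_world"],2).tolist())
    for n in("tube_a","tub","catch_tray","transport_box","box_lid","tab_grip"):
        print(c,n,[(np.round(r["xyz"],3).tolist(),round(r["conf"],2)) for r in finder.mark_of(c,n)])
cv2.imwrite("pics/a.png",cv2.resize(im[0],(768,576)));cv2.imwrite("pics/b.png",im[1])
E
```

```text
0.0 [0.212 0.588 0.404] [[-0.941, 0.339, -0.001], [0.339, 0.941, -0.001], [0.0, -0.001, -1.0]] [-0.12953815 -0.65772989  1.0386485 ]
top ['mtx', 'cam_to_world'] [[-0.0, 1.0, -0.08, 0.42], [-1.0, -0.0, 0.0, 0.04], [-0.0, 0.08, 1.0, 1.38], [0.0, 0.0, 0.0, 1.0]]
top tube_a [([0.432, 0.249, 0.006], 0.61), ([0.428, 0.198, 0.004], 0.52), ([0.386, 0.39, -0.001], 0.52)]
top tub [([0.438, -0.26, 0.003], 0.72)]
top catch_tray [([0.432, 0.222, 0.0], 0.91), ([0.68, 0.164, -0.004], 0.45)]
top transport_box []
top box_lid [([0.516, -0.015, 0.072], 0.57)]
top tab_grip [([0.514, -0.017, 0.114], 0.56)]
side ['mtx', 'cam_to_world'] [[-0.91, 0.35, -0.21, 0.24], [-0.41, -0.79, 0.46, 0.69], [-0.01, 0.51, 0.86, 1.32], [0.0, 0.0, 0.0, 1.0]]
side tube_a [([0.387, 0.388, 0.0], 0.66), ([0.438, 0.248, 0.001], 0.44)]
side tub [([0.437, -0.252, -0.001], 0.76)]
side catch_tray [([0.436, 0.221, -0.001], 0.72)]
side transport_box [([0.519, -0.015, 0.002], 0.84), ([0.436, 0.222, -0.002], 0.49)]
side box_lid [([0.515, -0.016, 0.076], 0.74)]
side tab_grip [([0.435, 0.22, 0.0], 0.69), ([0.519, -0.015, 0.111], 0.56)]
```

View pics/a.png

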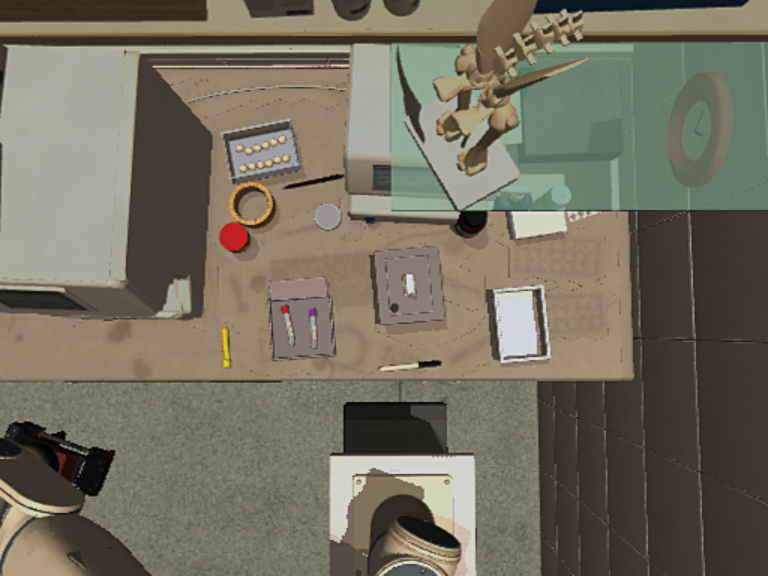

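View pics/b.png

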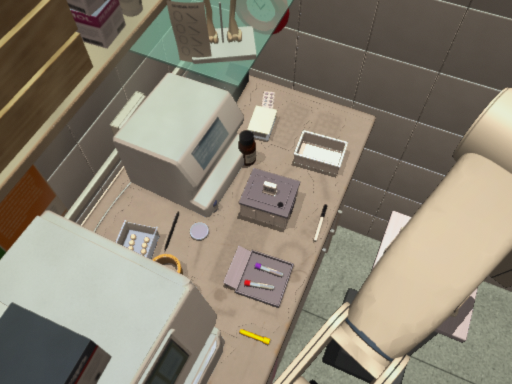

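The top picture shows:
- Two tubes in the grey tray, red cap at (288,325) and purple cap at (313,328).
- A yellow look-alike outside the tray at (226,347), which I'm rejecting. The pen at (410,365) is not meant either.
- The lid tab at (410,285) and the tub at (520,323).

I'll measure the axes and take one close crop.

```bash
python3 - <<'E'
from h import *
p=np.load("top_p.npy");d=np.load("top_d.npy");W=world("top",d);np.save("W.npy",W)
def box(lo,hi):return np.all((W>=lo)&(W<=hi),-1)&(d>0)
def rep(n,m):
    q=W[m][:,:2].astype(np.float32);r=cv2.minAreaRect(q);e=np.linalg.svd(q-q.mean(0),full_matrices=0)[2][0]
    print(n,len(q),"c",np.round(r[0],4),"size",np.round(r[1],3),r[2],"axis deg",round(np.degrees(np.arctan2(e[1],e[0])),1),"z",np.round(np.percentile(W[m][:,2],[5,50,95]),3))
print("tray floor z",np.median(W[box([.39,.215,-.02],[.45,.23,.05])][:,2]))
for n,y in(("tube red",.25),("tube pur",.2)):
    rep(n,box([.36,y-.022,.010],[.486,y+.022,.05]))
rep("tub",box([.33,-.36,.045],[.55,-.16,.07]))
rep("lid",box([.4,-.11,.075],[.62,.09,.1]))
rep("tab",box([.4,-.11,.112],[.62,.09,.15]))
rep("tray+chute",box([.34,.13,.008],[.55,.32,.05]))
# tall things near path
for y in np.arange(-.35,.6,.05):
    print(round(y,2),[round(float(W[box([x,y,-.02],[x+.05,y+.05,1.2])][:,2].max(initial=0)),2) for x in np.arange(.3,.75,.05)])
cv2.imwrite("pics/c.png",cv2.resize(p[180:260,130:380],None,fx=3.2,fy=3.2,interpolation=cv2.INTER_CUBIC))
E
```

```text
tray floor z 0.004483730993927737
tube red 128 c [0.419  0.2506] size [0.116 0.039] 1.6372487545013428 axis deg -175.1 z [0.011 0.017 0.023]
tube pur 126 c [0.4237 0.1986] size [0.118 0.033] 1.9872281551361084 axis deg 178.1 z [0.012 0.017 0.023]
tub 399 c [ 0.4373 -0.2597] size [0.158 0.109] 4.752463340759277 axis deg -176.7 z [0.05  0.056 0.061]
lid 2041 c [ 0.5183 -0.0169] size [0.156 0.136] 4.9644975662231445 axis deg -175.5 z [0.082 0.086 0.091]
tab 73 c [ 0.5177 -0.0167] size [0.038 0.017] 7.002532005310059 axis deg -173.1 z [0.12  0.126 0.131]
tray+chute 973 c [0.446  0.2199] size [0.199 0.142] 4.476810455322266 axis deg -174.1 z [0.009 0.018 0.032]
-0.35 [0.01, 0.06, 0.06, 0.06, 0.06, 0.56, 0.56, 0.56, 0.56]
-0.3 [0.01, 0.06, 0.01, 0.01, 0.06, 0.56, 0.56, 0.56, 0.7]
-0.25 [0.01, 0.07, 0.06, 0.06, 0.06, 0.56, 0.56, 0.56, 0.56]
-0.2 [0.01, 0.01, 0.01, 0.01, 0.06, 0.56, 0.56, 0.56, 0.56]
-0.15 [0.01, 0.01, 0.01, 0.01, 0.01, 0.56, 0.87, 0.86, 0.85]
-0.1 [0.02, 0.02, 0.09, 0.09, 0.09, 0.57, 0.87, 0.86, 0.87]
-0.05 [0.02, 0.01, 0.09, 0.13, 0.13, 0.56, 0.78, 0.86, 0.78]
-0.0 [0.02, 0.01, 0.09, 0.09, 0.1, 0.56, 0.56, 0.72, 0.72]
0.05 [0.01, 0.01, 0.01, 0.01, 0.09, 0.09, 0.01, 0.21, 0.71]
0.1 [0.01, 0.02, 0.02, 0.01, 0.01, 0.01, 0.01, 0.2, 0.27]
0.15 [0.01, 0.02, 0.02, 0.03, 0.04, 0.01, 0.01, 0.02, 0.71]
0.2 [0.01, 0.02, 0.03, 0.03, 0.04, 0.01, 0.01, 0.01, 0.72]
0.25 [0.01, 0.02, 0.02, 0.03, 0.04, 0.01, 0.01, 0.05, 0.71]
0.3 [0.01, 0.01, 0.01, 0.01, 0.01, 0.07, 0.07, 0.06, 0.7]
0.35 [0.02, 0.02, 0.02, 0.01, 0.01, 0.07, 0.08, 0.07, 0.7]
0.4 [0.01, 0.01, 0.01, 0.44, 0.45, 0.45, 0.45, 0.45, 0.71]
0.45 [0.01, 0.01, 0.28, 0.45, 0.45, 0.45, 0.45, 0.45, 0.71]
0.5 [0.0, 0.01, 0.1, 0.44, 0.45, 0.45, 0.45, 0.45, 0.45]
0.55 [0.01, 0.01, 0.11, 0.44, 0.45, 0.45, 0.45, 0.45, 0.45]
```

View pics/c.png

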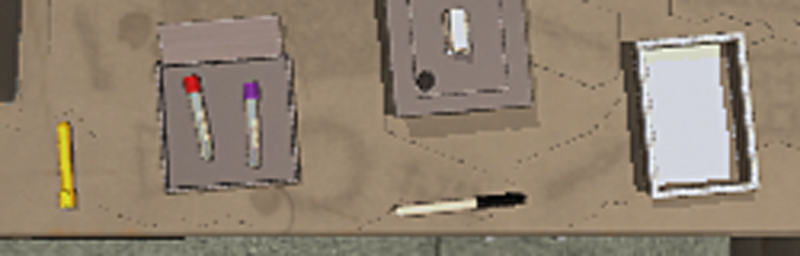

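The close crop confirms red-cap and purple-cap tubes in the tray, with the yellow decoy outside it. Next I move above the tray, swinging round the analyser.

Emit:
{"name": "drive_tool", "arguments": {
  "series": [
    {"xyz": [-1.9, -3.5, 0], "turn": 0, "jaw": 0.45},
    {"xyz": [-1.9, -3.5, 0], "turn": 0, "jaw": 0.45},
    {"xyz": [-1.9, -3.5, 0], "turn": 0, "jaw": 0.45},
    {"xyz": [-2, -3.5, 0], "turn": 0, "jaw": 0.45},
    {"xyz": [-2, -3.5, 0], "turn": 0, "jaw": 0.45},
    {"xyz": [-1.9, -3.5, 0], "turn": 0, "jaw": 0.45}
  ]
}}

```text
clock: 1.2
position: [0.2496, 0.3493, 0.4047]
eef_rot: [[-0.941, 0.338, 0.0], [0.338, 0.941, 0.0], [-0.0, 0.0, -1.0]]
ft_force: [0.9, -0.8, 0.6]
grip_width: 0.584
gripper_force: 0.0
```

Emit:
{"name": "drive_tool", "arguments": {
  "series": [
    {"xyz": [-3.5, -1, 0.5], "turn": 0, "jaw": 0.45},
    {"xyz": [-3.5, -1, 0.5], "turn": 0, "jaw": 0.45},
    {"xyz": [-3.5, -1, 0.5], "turn": 0, "jaw": 0.45},
    {"xyz": [-3.5, -1, 0.5], "turn": 0, "jaw": 0.45},
    {"xyz": [-3.5, -1, 0.5], "turn": 0, "jaw": 0.45},
    {"xyz": [-3.5, -1, 0.5], "turn": 0, "jaw": 0.45}
  ]
}}

```text
clock: 1.7
position: [0.4283, 0.2221, 0.3747]
eef_rot: [[-0.941, 0.339, 0.001], [0.339, 0.941, 0.0], [-0.001, 0.001, -1.0]]
ft_force: [0.3, 1.3, -0.2]
grip_width: 0.453
gripper_force: 0.0
```

Emit:
{"name": "drive_tool", "arguments": {
  "series": [
    {"xyz": [0, 0, 0.5], "turn": -6.2, "jaw": 0.45},
    {"xyz": [0, 0, 0.5], "turn": -6.2, "jaw": 0.45},
    {"xyz": [0, 0, 0], "turn": -6.2, "jaw": 0.45},
    {"xyz": [0, 0, 0], "turn": -6.2, "jaw": 0.45},
    {"xyz": [0, 0, 0], "turn": -6.2, "jaw": 0.45},
    {"xyz": [0, 0, 0], "turn": 0, "jaw": 0.45}
  ]
}}

```text
clock: 2.2
position: [0.4271, 0.2234, 0.3647]
eef_rot: [[-0.98, -0.198, 0.0], [-0.198, 0.98, 0.0], [-0.0, -0.0, -1.0]]
ft_force: [0.5, 1.0, 0.4]
grip_width: 0.45
gripper_force: 0.0
```

```bash
python3 - <<'E'
from h import *
M=imaging.camera_model("wrist");p,d=imaging.get_image("wrist")
W=world("wrist",d,M);cv2.imwrite("pics/d.png",p)
print([(np.round(r["xyz"],3).tolist(),round(r["conf"],2)) for r in finder.mark_of("wrist","tube_a")])
w=np.load("W.npy");g=w[(w[...,2]>.5)&(w[...,2]<.6)&(w[...,1]<0)];print("glass edge x",np.percentile(g[:,0],1))
z=W[...,2];m=((z>.012)&(z<.026)&(W[...,0]>.365)&(W[...,0]<.49)&(abs(W[...,1]-.222)<.062)&(d>0)).astype(np.uint8)
n,l,s,c=cv2.connectedComponentsWithStats(m)
for i in range(1,n):
    if s[i,4]<150: continue
    q=W[l==i];r=cv2.minAreaRect(q[:,:2].astype(np.float32));e=np.linalg.svd(q[:,:2]-q[:,:2].mean(0),full_matrices=0)[2][0]
    print(c[i],s[i,4],"c",np.round(r[0],4),np.round(r[1],3),"axis",np.degrees(np.arctan(e[1]/e[0])),"zmax",np.percentile(q[:,2],95))
E
```

```text
[([0.429, 0.196, 0.002], 0.92), ([0.438, 0.248, 0.003], 0.7), ([0.387, 0.389, -0.002], 0.67)]
glass edge x 0.585559901980229
[235.71428571 118.92165899] 217 c [0.3667 0.1969] [0.004 0.073] axis -86.70884984001158 zmax 0.015350414592439554
[230.57825203 176.12195122] 984 c [0.4273 0.1953] [0.087 0.017] axis 2.56810184322608 zmax 0.021183407837829057
[277.71953782 192.59348739] 952 c [0.4351 0.2507] [0.088 0.016] axis 12.835595846592424 zmax 0.02114495589867323
```

View pics/d.png

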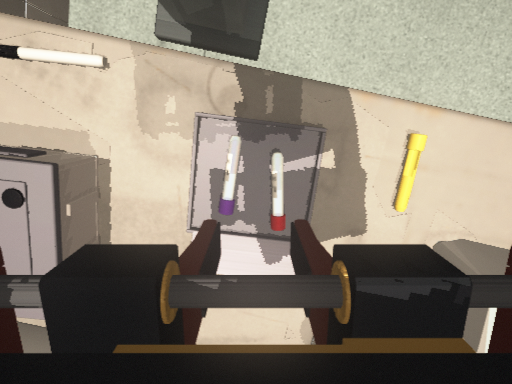

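The wrist picture shows the tray at (255,180), the purple tube at (230,176) and the red tube at (278,192). The yellow decoy lies outside at (412,172). The measured sizes match 88x16 mm, so I take the red tube first.

Emit:
{"name": "drive_tool", "arguments": {
  "series": [
    {"xyz": [-1.3, 2.5, 0], "turn": -1.4, "jaw": 0.45},
    {"xyz": [0, 0, 3.5], "turn": 0, "jaw": 0.45},
    {"xyz": [0, 0, 3.5], "turn": 0, "jaw": 0.45},
    {"xyz": [0, 0, 3.5], "turn": 0, "jaw": 0.45},
    {"xyz": [0, 0, 3.5], "turn": 0, "jaw": 0.45},
    {"xyz": [0, 0, 2], "turn": 0, "jaw": 0.45},
    {"xyz": [0, 0, 1], "turn": 0, "jaw": 0.45},
    {"xyz": [0, 0, 0.5], "turn": 0, "jaw": 0.45}
  ],
  "newtons": 12
}}

```text
clock: 2.97
position: [0.4346, 0.2504, 0.1883]
eef_rot: [[-0.976, -0.216, -0.002], [-0.216, 0.976, -0.001], [0.002, -0.001, -1.0]]
ft_force: [0.2, -0.1, 0.7]
grip_width: 0.45
gripper_force: 0.0
```

Emit:
{"name": "drive_tool", "arguments": {
  "series": [
    {"xyz": [0, 0, 0], "turn": 0, "jaw": 0},
    {"xyz": [0, 0, 0], "turn": 0, "jaw": 0},
    {"xyz": [0, 0, 0], "turn": 0, "jaw": 0},
    {"xyz": [0, 0, 0], "turn": 0, "jaw": 0},
    {"xyz": [0, 0, 0], "turn": 0, "jaw": 0},
    {"xyz": [0, 0, 0], "turn": 0, "jaw": 0}
  ]
}}

```text
clock: 3.47
position: [0.4354, 0.2508, 0.1909]
eef_rot: [[-0.976, -0.218, 0.002], [-0.218, 0.976, 0.001], [-0.002, 0.001, -1.0]]
ft_force: [-0.4, 0.2, 6.6]
grip_width: 0.149
gripper_force: 12.0
```

Gripped at 13 mm. Next I lift, turn to the tub's axis (its long side runs about 5° off world x) and carry the tube over.

Emit:
{"name": "drive_tool", "arguments": {
  "series": [
    {"xyz": [0, 0, -1], "turn": 0, "jaw": 0},
    {"xyz": [0, 0, -2.5], "turn": 0, "jaw": 0},
    {"xyz": [0, 0, -3.5], "turn": 0, "jaw": 0},
    {"xyz": [0, 0, -3.5], "turn": 4, "jaw": 0},
    {"xyz": [0, 0, -3.5], "turn": 4, "jaw": 0},
    {"xyz": [0, 0, -3.5], "turn": 0, "jaw": 0},
    {"xyz": [0.2, -2, -0.5], "turn": 0, "jaw": 0}
  ]
}}

```text
clock: 4.05
position: [0.4361, 0.2326, 0.3764]
eef_rot: [[-0.997, -0.081, 0.01], [-0.081, 0.997, 0.006], [-0.011, 0.005, -1.0]]
ft_force: [1.9, 0.5, -0.1]
grip_width: 0.149
gripper_force: 12.0
```

Emit:
{"name": "drive_tool", "arguments": {
  "series": [
    {"xyz": [0.3, -3.8, 0], "turn": 0, "jaw": 0},
    {"xyz": [0.3, -3.8, 0], "turn": 0, "jaw": 0},
    {"xyz": [0.3, -3.8, 0], "turn": 0, "jaw": 0},
    {"xyz": [0.3, -3.8, 0], "turn": 0, "jaw": 0},
    {"xyz": [0.3, -3.8, 0], "turn": 0, "jaw": 0},
    {"xyz": [0.3, -3.8, 0], "turn": 0, "jaw": 0}
  ]
}}

```text
clock: 4.55
position: [0.4341, 0.0001, 0.3706]
eef_rot: [[-0.997, -0.08, 0.001], [-0.08, 0.997, -0.0], [-0.001, -0.0, -1.0]]
ft_force: [1.2, -0.0, -0.6]
grip_width: 0.149
gripper_force: 12.0
```

Emit:
{"name": "drive_tool", "arguments": {
  "series": [
    {"xyz": [0.3, -3.8, 0], "turn": 0, "jaw": 0},
    {"xyz": [0.3, -3.8, 0], "turn": 0, "jaw": 0},
    {"xyz": [0.3, -3.8, 0], "turn": 0, "jaw": 0},
    {"xyz": [0.3, -3.8, 0], "turn": 0, "jaw": 0},
    {"xyz": [0.3, -3.8, 0], "turn": 0, "jaw": 0},
    {"xyz": [0.3, -3.8, 0], "turn": 0, "jaw": 0},
    {"xyz": [0.1, -1.6, 0], "turn": 0, "jaw": 0},
    {"xyz": [0, 0, 0], "turn": 0, "jaw": 0}
  ]
}}

```text
clock: 5.22
position: [0.4352, -0.2461, 0.3707]
eef_rot: [[-0.997, -0.076, 0.002], [-0.076, 0.997, -0.002], [-0.002, -0.002, -1.0]]
ft_force: [0.0, -0.3, -0.4]
grip_width: 0.15
gripper_force: 12.0
```

```bash
python3 - <<'E'
from h import *
s=readout.state();print(s["clock"],np.round(s["position"],4),np.round(s["eef_rot"],3).tolist(),np.round(s["q"],1),s["grip_width"])
M=imaging.camera_model("wrist");p,d=imaging.get_image("wrist")
W=world("wrist",d,M);cv2.imwrite("pics/e.png",p)
print([(np.round(r["xyz"],4).tolist(),round(r["conf"],2)) for r in finder.mark_of("wrist","tub")])
m=(W[...,2]>.045)&(W[...,2]<.065)&(abs(W[...,1]+.26)<.09)&(abs(W[...,0]-.437)<.11)&(d>0)
r=cv2.minAreaRect(W[m][:,:2].astype(np.float32));print(m.sum(),r)
E
```

```text
5.2167 [ 0.4352 -0.2461  0.3707] [[-0.997, -0.076, 0.002], [-0.076, 0.997, -0.002], [-0.002, -0.002, -1.0]] [ -30.8   16.4  110.6   -0.    52.8 -125.2] 0.1496166780379653
[([0.4358, -0.2587, -0.001], 0.8)]
3227 ((0.4283839762210846, -0.2565566301345825), (0.1416805386543274, 0.10829779505729675), 4.649325847625732)
```

View pics/e.png

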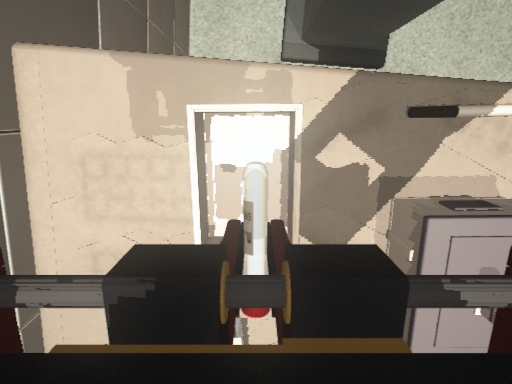

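The tube is held over the tub, with the rim at (190-300, 105) in the picture. I shift 0.5 cm, lower and release.

Emit:
{"name": "drive_tool", "arguments": {
  "series": [
    {"xyz": [0, 0.5, 0], "turn": 0, "jaw": 0},
    {"xyz": [0, 0, 3.5], "turn": 0, "jaw": 0},
    {"xyz": [0, 0, 3.5], "turn": 0, "jaw": 0},
    {"xyz": [0, 0, 3.5], "turn": 0, "jaw": 0},
    {"xyz": [0, 0, 3.5], "turn": 0, "jaw": 0},
    {"xyz": [0, 0, 2], "turn": 0, "jaw": 0},
    {"xyz": [0, 0, 1.4], "turn": 0, "jaw": 0},
    {"xyz": [0, 0, 0], "turn": 0, "jaw": 0}
  ]
}}

```text
clock: 5.98
position: [0.4341, -0.2356, 0.1934]
eef_rot: [[-0.997, -0.082, -0.005], [-0.082, 0.997, 0.003], [0.005, 0.003, -1.0]]
ft_force: [0.5, -0.4, -1.1]
grip_width: 0.15
gripper_force: 12.0
```

Emit:
{"name": "drive_tool", "arguments": {
  "series": [
    {"xyz": [0, 0, 0], "turn": 0, "jaw": 0.24},
    {"xyz": [0, 0, 0], "turn": 0, "jaw": 0.24},
    {"xyz": [0, 0, 0], "turn": 0, "jaw": 0.24},
    {"xyz": [0, 0, -1], "turn": 0, "jaw": 0.24},
    {"xyz": [0, 0, -3], "turn": 0, "jaw": 0.24},
    {"xyz": [0, 0, -4], "turn": 0, "jaw": 0.3},
    {"xyz": [0, 0, -4], "turn": 0, "jaw": 0.4},
    {"xyz": [0, 0, -4], "turn": 0, "jaw": 0.45}
  ]
}}

```text
clock: 6.65
position: [0.4344, -0.2378, 0.3589]
eef_rot: [[-0.997, -0.08, 0.001], [-0.08, 0.997, -0.001], [-0.001, -0.001, -1.0]]
ft_force: [2.2, -1.0, 0.1]
grip_width: 0.412
gripper_force: 0.0
```

Emit:
{"name": "drive_tool", "arguments": {
  "series": [
    {"xyz": [-0.2, 3.6, -0.3], "turn": 0, "jaw": 0.45},
    {"xyz": [-0.2, 3.6, 0], "turn": 0, "jaw": 0.45},
    {"xyz": [-0.2, 3.6, 0], "turn": 0, "jaw": 0.45},
    {"xyz": [-0.2, 3.6, 0], "turn": 0, "jaw": 0.45},
    {"xyz": [-0.3, 3.6, 0], "turn": 0, "jaw": 0.45},
    {"xyz": [-0.3, 3.6, 0], "turn": 0, "jaw": 0.45}
  ]
}}

```text
clock: 7.15
position: [0.431, -0.0201, 0.3604]
eef_rot: [[-0.997, -0.079, 0.003], [-0.079, 0.997, -0.0], [-0.003, -0.0, -1.0]]
ft_force: [0.3, 0.8, -0.0]
grip_width: 0.451
gripper_force: 0.0
```

Emit:
{"name": "drive_tool", "arguments": {
  "series": [
    {"xyz": [-0.2, 3.6, 0], "turn": 0, "jaw": 0.45},
    {"xyz": [-0.2, 3.6, 0], "turn": 0, "jaw": 0.45},
    {"xyz": [-0.2, 3.6, 0], "turn": 0, "jaw": 0.45},
    {"xyz": [-0.2, 3.6, 0], "turn": 0, "jaw": 0.45},
    {"xyz": [-0.3, 3.6, 0], "turn": 0, "jaw": 0.45},
    {"xyz": [-0.3, 3.6, 0], "turn": 0, "jaw": 0.45},
    {"xyz": [0, 0, 0], "turn": 2, "jaw": 0.45},
    {"xyz": [0, 0, 0], "turn": 0, "jaw": 0.45}
  ]
}}

```text
clock: 7.82
position: [0.4279, 0.1965, 0.3601]
eef_rot: [[-0.999, -0.047, 0.002], [-0.047, 0.999, 0.001], [-0.002, 0.001, -1.0]]
ft_force: [0.1, 0.0, 0.5]
grip_width: 0.452
gripper_force: 0.0
```

```bash
python3 - <<'E'
from h import *
s=readout.state();P=np.array(s["position"]);R=np.array(s["eef_rot"]);print(s["clock"],np.round(P,4),np.round(R,3).tolist())
M=imaging.camera_model("wrist");p,d=imaging.get_image("wrist")
W=world("wrist",d,M);z=W[...,2]
m=((z>.012)&(z<.026)&(W[...,0]>.375)&(W[...,0]<.49)&(abs(W[...,1]-.2)<.04)&(d>0)).astype(np.uint8)
n,l,st,c=cv2.connectedComponentsWithStats(m)
for i in range(1,n):
    if st[i,4]<150: continue
    q=W[l==i];r=cv2.minAreaRect(q[:,:2].astype(np.float32));e=np.linalg.svd(q[:,:2]-q[:,:2].mean(0),full_matrices=0)[2][0]
    t=np.array([*r[0],.190]);print(np.round(r[0],4),np.round(r[1],3),np.degrees(np.arctan(e[1]/e[0])),"tool shift cm",np.round(100*R.T@(t-P),1))
E
```

```text
7.8167 [0.4279 0.1965 0.3601] [[-0.999, -0.047, 0.002], [-0.047, 0.999, 0.001], [-0.002, 0.001, -1.0]]
[0.4275 0.1957] [0.087 0.017] 2.6212164504332094 tool shift cm [ 0.1 -0.1 17. ]
```

Emit:
{"name": "drive_tool", "arguments": {
  "series": [
    {"xyz": [0, -0.1, 3.5], "turn": 0, "jaw": 0.45},
    {"xyz": [0, 0, 3.5], "turn": 0, "jaw": 0.45},
    {"xyz": [0, 0, 3.5], "turn": 0, "jaw": 0.45},
    {"xyz": [0, 0, 3.5], "turn": 0, "jaw": 0.45},
    {"xyz": [0, 0, 1.5], "turn": 0, "jaw": 0.45},
    {"xyz": [0, 0, 1], "turn": 0, "jaw": 0.45},
    {"xyz": [0, 0, 0.5], "turn": 0, "jaw": 0.45}
  ]
}}

```text
clock: 8.45
position: [0.4284, 0.1928, 0.1881]
eef_rot: [[-0.999, -0.044, -0.001], [-0.044, 0.999, -0.001], [0.001, -0.001, -1.0]]
ft_force: [-0.7, 0.3, 0.2]
grip_width: 0.45
gripper_force: 0.0
```

Emit:
{"name": "drive_tool", "arguments": {
  "series": [
    {"xyz": [0, 0, 0], "turn": 0, "jaw": 0},
    {"xyz": [0, 0, 0], "turn": 0, "jaw": 0},
    {"xyz": [0, 0, 0], "turn": 0, "jaw": 0},
    {"xyz": [0, 0, 0], "turn": 0, "jaw": 0},
    {"xyz": [0, 0, 0], "turn": 0, "jaw": 0},
    {"xyz": [0, 0, 0], "turn": 0, "jaw": 0}
  ]
}}

```text
clock: 8.95
position: [0.4288, 0.194, 0.1897]
eef_rot: [[-0.999, -0.045, 0.002], [-0.045, 0.999, 0.001], [-0.002, 0.001, -1.0]]
ft_force: [-0.3, -1.3, 8.0]
grip_width: 0.149
gripper_force: 12.0
```

Emit:
{"name": "drive_tool", "arguments": {
  "series": [
    {"xyz": [0, 0, -1], "turn": 0, "jaw": 0},
    {"xyz": [0, 0, -2.5], "turn": 0, "jaw": 0},
    {"xyz": [0, 0, -3.5], "turn": 0, "jaw": 0},
    {"xyz": [0, 0, -3.5], "turn": -2, "jaw": 0},
    {"xyz": [0, 0, -3.5], "turn": 0, "jaw": 0},
    {"xyz": [0, 0, -3.5], "turn": 0, "jaw": 0},
    {"xyz": [0, 0, -0.5], "turn": 0, "jaw": 0}
  ]
}}

```text
clock: 9.53
position: [0.4295, 0.1944, 0.3749]
eef_rot: [[-0.997, -0.08, 0.009], [-0.08, 0.997, 0.004], [-0.009, 0.003, -1.0]]
ft_force: [1.7, 0.1, 0.7]
grip_width: 0.147
gripper_force: 12.0
```

Emit:
{"name": "drive_tool", "arguments": {
  "series": [
    {"xyz": [0.2, -3.6, 0], "turn": 0, "jaw": 0},
    {"xyz": [0.2, -3.6, 0], "turn": 0, "jaw": 0},
    {"xyz": [0.2, -3.6, 0], "turn": 0, "jaw": 0},
    {"xyz": [0.2, -3.6, 0], "turn": 0, "jaw": 0},
    {"xyz": [0.3, -3.6, 0], "turn": 0, "jaw": 0},
    {"xyz": [0.3, -3.6, 0], "turn": 0, "jaw": 0},
    {"xyz": [0.2, -3.6, 0], "turn": 0, "jaw": 0}
  ]
}}

```text
clock: 10.12
position: [0.4317, -0.0602, 0.369]
eef_rot: [[-0.997, -0.08, 0.0], [-0.08, 0.997, 0.0], [-0.0, 0.0, -1.0]]
ft_force: [0.8, 0.0, 0.2]
grip_width: 0.149
gripper_force: 12.0
```

Emit:
{"name": "drive_tool", "arguments": {
  "series": [
    {"xyz": [0.2, -3.6, 0], "turn": 0, "jaw": 0},
    {"xyz": [0.2, -3.6, 0], "turn": 0, "jaw": 0},
    {"xyz": [0.2, -3.6, 0], "turn": 0, "jaw": 0},
    {"xyz": [0.2, -3.6, 0], "turn": 0, "jaw": 0},
    {"xyz": [0.2, -3.6, 0], "turn": 0, "jaw": 0},
    {"xyz": [0.2, -3.6, 0], "turn": 0, "jaw": 0},
    {"xyz": [0, 0, 0], "turn": 0, "jaw": 0},
    {"xyz": [0, 0, 0], "turn": 0, "jaw": 0}
  ]
}}

```text
clock: 10.78
position: [0.4374, -0.2762, 0.3686]
eef_rot: [[-0.997, -0.077, -0.0], [-0.077, 0.997, 0.0], [0.0, 0.0, -1.0]]
ft_force: [-0.3, 0.6, -0.3]
grip_width: 0.145
gripper_force: 12.0
```

```bash
python3 - <<'E'
from h import *
s=readout.state();print(np.round(s["position"],4),np.round(s["q"],1),s["grip_width"])
p,d=imaging.get_image("wrist");t,_=imaging.get_image("top")
cv2.imwrite("pics/f.png",np.hstack([cv2.resize(p,None,fx=.78,fy=.78)[:300],cv2.resize(t[170:260,300:400],(333,300))]))
E
```

```text
[ 0.4374 -0.2762  0.3686] [ -33.6   18.   108.6    0.    53.4 -128. ] 0.1453676454206616
```

View pics/f.png

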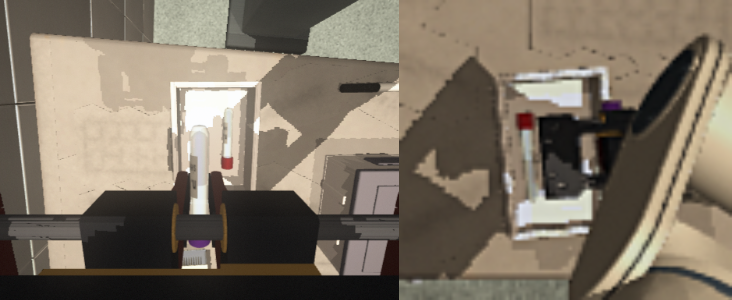

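The red tube lies in the tub at (228,138) on the box side, and the purple tube is held over the free side. I lower and release it.

Emit:
{"name": "drive_tool", "arguments": {
  "series": [
    {"xyz": [0, 0, 3.5], "turn": 0, "jaw": 0},
    {"xyz": [0, 0, 3.5], "turn": 0, "jaw": 0},
    {"xyz": [0, 0, 3.5], "turn": 0, "jaw": 0},
    {"xyz": [0, 0, 3.5], "turn": 0, "jaw": 0},
    {"xyz": [0, 0, 2], "turn": 0, "jaw": 0},
    {"xyz": [0, 0, 1], "turn": 0, "jaw": 0},
    {"xyz": [0, 0, 0], "turn": 0, "jaw": 0}
  ]
}}

```text
clock: 11.47
position: [0.4374, -0.2733, 0.197]
eef_rot: [[-0.997, -0.082, -0.004], [-0.082, 0.997, 0.002], [0.003, 0.003, -1.0]]
ft_force: [0.6, 0.6, 0.8]
grip_width: 0.144
gripper_force: 12.0
```

Emit:
{"name": "drive_tool", "arguments": {
  "series": [
    {"xyz": [0, 0, 0], "turn": 0, "jaw": 0.22},
    {"xyz": [0, 0, 0], "turn": 0, "jaw": 0.22},
    {"xyz": [0, 0, 0], "turn": 0, "jaw": 0.22},
    {"xyz": [0, 0, -1], "turn": 0, "jaw": 0.22},
    {"xyz": [0, 0, -3], "turn": 0, "jaw": 0.22},
    {"xyz": [0, 0, -4], "turn": 0, "jaw": 0.3},
    {"xyz": [0, 0, -4], "turn": 0, "jaw": 0.45},
    {"xyz": [0, 0, -4], "turn": 0, "jaw": 0.45}
  ]
}}

```text
clock: 12.13
position: [0.4374, -0.2747, 0.3619]
eef_rot: [[-0.997, -0.08, 0.001], [-0.08, 0.997, -0.001], [-0.001, -0.001, -1.0]]
ft_force: [0.8, -0.2, -1.3]
grip_width: 0.409
gripper_force: 0.0
```

Emit:
{"name": "drive_tool", "arguments": {
  "series": [
    {"xyz": [-1.4, 3.6, 0], "turn": 0, "jaw": 0.5},
    {"xyz": [-1.4, 3.6, 0], "turn": 0, "jaw": 0.5},
    {"xyz": [-1.5, 3.6, 0], "turn": 0, "jaw": 0.5},
    {"xyz": [-1.5, 3.6, 0], "turn": 0, "jaw": 0.5},
    {"xyz": [-1.4, 3.6, 0], "turn": 0, "jaw": 0.5},
    {"xyz": [-1.5, 3.6, 0], "turn": 0, "jaw": 0.5},
    {"xyz": [-1.4, 3.5, 0], "turn": 0, "jaw": 0.5},
    {"xyz": [0, 0, 0], "turn": 0, "jaw": 0.5}
  ]
}}

```text
clock: 12.8
position: [0.5198, -0.0119, 0.3607]
eef_rot: [[-0.996, -0.084, 0.004], [-0.084, 0.996, 0.001], [-0.004, 0.001, -1.0]]
ft_force: [0.0, 1.2, -0.6]
grip_width: 0.503
gripper_force: 0.0
```

Emit:
{"name": "drive_tool", "arguments": {
  "series": [
    {"xyz": [0, 0, 0], "turn": 0, "jaw": 0.5}
  ]
}}

```text
clock: 12.88
position: [0.5187, -0.0149, 0.3601]
eef_rot: [[-0.996, -0.084, 0.002], [-0.084, 0.996, -0.0], [-0.002, -0.0, -1.0]]
ft_force: [-0.1, -0.7, 0.9]
grip_width: 0.497
gripper_force: 0.0
```

```bash
python3 - <<'E'
from h import *
s=readout.state();P=np.array(s["position"]);R=np.array(s["eef_rot"]);print(s["clock"],np.round(P,4),np.round(R,3).tolist(),s["ft_force"])
M=imaging.camera_model("wrist");p,d=imaging.get_image("wrist")
W=world("wrist",d,M)
print([(np.round(r["xyz"],4).tolist(),round(r["conf"],2)) for r in finder.mark_of("wrist","tab_grip")])
for a,b in((.115,.14),(.078,.092)):
    m=(W[...,2]>a)&(W[...,2]<b)&(abs(W[...,1]+.017)<.08)&(abs(W[...,0]-.518)<.1)&(d>0)
    if m.sum()>20: print(m.sum(),cv2.minAreaRect(W[m][:,:2].astype(np.float32)),np.percentile(W[m][:,2],[5,50,95]))
t,_=imaging.get_image("top")
cv2.imwrite("pics/g.png",np.hstack([cv2.resize(p,None,fx=.78,fy=.78)[:300],cv2.resize(t[170:260,300:400],(333,300))]))
E
```

```text
12.8833 [ 0.5187 -0.0149  0.3601] [[-0.996, -0.084, 0.002], [-0.084, 0.996, -0.0], [-0.002, -0.0, -1.0]] [-0.06898593 -0.73638679  0.88381152]
[([0.5186, -0.0128, 0.1079], 0.58)]
1217 ((0.5172936320304871, -0.0128904664888978), (0.03978380188345909, 0.016903774812817574), 4.841001987457275) [0.11879066 0.12695439 0.12821268]
22811 ((0.5162078738212585, -0.013143301010131836), (0.1531660407781601, 0.1362670361995697), 4.917471408843994) [0.084423   0.08648309 0.08848758]
```

View pics/g.png

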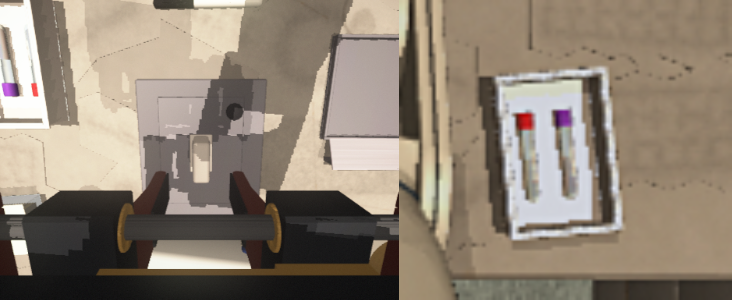

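Both tubes lie in the tub at (525,155) and (563,155). The tab is at (201,158). I centre over it and grip.

Emit:
{"name": "drive_tool", "arguments": {
  "series": [
    {"xyz": [0.1, 0.1, 3], "turn": 0, "jaw": 0.5},
    {"xyz": [0, 0, 3], "turn": 0, "jaw": 0.5},
    {"xyz": [0, 0, 1.5], "turn": 0, "jaw": 0.5},
    {"xyz": [0, 0, 0.8], "turn": 0, "jaw": 0.5},
    {"xyz": [0, 0, 0.4], "turn": 0, "jaw": 0.5},
    {"xyz": [0, 0, 0], "turn": 0, "jaw": 0.5}
  ],
  "newtons": 40
}}

```text
clock: 13.53
position: [0.5173, -0.0166, 0.2715]
eef_rot: [[-0.997, -0.078, -0.001], [-0.078, 0.997, -0.0], [0.001, 0.0, -1.0]]
ft_force: [0.4, -0.2, 0.3]
grip_width: 0.496
gripper_force: 0.0
```

Emit:
{"name": "drive_tool", "arguments": {
  "series": [
    {"xyz": [0, 0, 0], "turn": 0, "jaw": 0},
    {"xyz": [0, 0, 0], "turn": 0, "jaw": 0},
    {"xyz": [0, 0, 0], "turn": 0, "jaw": 0},
    {"xyz": [0, 0, 0], "turn": 0, "jaw": 0},
    {"xyz": [0, 0, 0], "turn": 0, "jaw": 0},
    {"xyz": [0, 0, 0], "turn": 0, "jaw": 0},
    {"xyz": [0, 0, 0], "turn": 0, "jaw": 0},
    {"xyz": [0, 0, 0], "turn": 0, "jaw": 0}
  ]
}}

```text
clock: 14.2
position: [0.5177, -0.0155, 0.2724]
eef_rot: [[-0.997, -0.08, 0.001], [-0.08, 0.997, 0.0], [-0.001, -0.0, -1.0]]
ft_force: [-0.2, 1.1, 6.1]
grip_width: 0.183
gripper_force: 40.0
```

Tab gripped (16 mm). Pulling up slowly.

Emit:
{"name": "drive_tool", "arguments": {
  "series": [
    {"xyz": [0, 0, -0.1], "turn": 0, "jaw": 0},
    {"xyz": [0, 0, -0.1], "turn": 0, "jaw": 0},
    {"xyz": [0, 0, 0], "turn": 0, "jaw": 0}
  ]
}}

```text
clock: 14.45
position: [0.5176, -0.0156, 0.2734]
eef_rot: [[-0.997, -0.08, 0.001], [-0.08, 0.997, 0.0], [-0.001, -0.0, -1.0]]
ft_force: [2.7, 0.9, -6.5]
grip_width: 0.178
gripper_force: 40.0
```

Emit:
{"name": "drive_tool", "arguments": {
  "series": [
    {"xyz": [0, 0, -0.1], "turn": 0, "jaw": 0},
    {"xyz": [0, 0, -0.1], "turn": 0, "jaw": 0},
    {"xyz": [0, 0, 0], "turn": 0, "jaw": 0}
  ]
}}

```text
clock: 14.7
position: [0.5173, -0.0157, 0.2755]
eef_rot: [[-0.997, -0.08, -0.001], [-0.08, 0.997, -0.0], [0.001, 0.0, -1.0]]
ft_force: [1.5, 0.1, -7.3]
grip_width: 0.178
gripper_force: 40.0
```

Emit:
{"name": "drive_tool", "arguments": {
  "series": [
    {"xyz": [0, 0, -0.1], "turn": 0, "jaw": 0},
    {"xyz": [0, 0, -0.1], "turn": 0, "jaw": 0},
    {"xyz": [0, 0, 0], "turn": 0, "jaw": 0}
  ]
}}

```text
clock: 14.95
position: [0.5171, -0.0157, 0.2778]
eef_rot: [[-0.997, -0.08, -0.001], [-0.08, 0.997, -0.0], [0.001, 0.0, -1.0]]
ft_force: [1.2, 2.0, -4.4]
grip_width: 0.18
gripper_force: 40.0
```

Emit:
{"name": "drive_tool", "arguments": {
  "series": [
    {"xyz": [0, 0, -0.1], "turn": 0, "jaw": 0},
    {"xyz": [0, 0, -0.1], "turn": 0, "jaw": 0},
    {"xyz": [0, 0, 0], "turn": 0, "jaw": 0}
  ]
}}

```text
clock: 15.2
position: [0.5174, -0.0157, 0.28]
eef_rot: [[-0.997, -0.08, -0.0], [-0.08, 0.997, 0.0], [0.0, 0.0, -1.0]]
ft_force: [0.5, 0.8, -4.5]
grip_width: 0.179
gripper_force: 40.0
```

Emit:
{"name": "drive_tool", "arguments": {
  "series": [
    {"xyz": [0, 0, -0.1], "turn": 0, "jaw": 0},
    {"xyz": [0, 0, -0.1], "turn": 0, "jaw": 0},
    {"xyz": [0, 0, 0], "turn": 0, "jaw": 0}
  ]
}}

```text
clock: 15.45
position: [0.5176, -0.0157, 0.2822]
eef_rot: [[-0.997, -0.08, 0.001], [-0.08, 0.997, -0.0], [-0.001, -0.0, -1.0]]
ft_force: [-0.0, -0.0, -2.2]
grip_width: 0.178
gripper_force: 40.0
```

Emit:
{"name": "drive_tool", "arguments": {
  "series": [
    {"xyz": [0, 0, -0.1], "turn": 0, "jaw": 0},
    {"xyz": [0, 0, -0.1], "turn": 0, "jaw": 0},
    {"xyz": [0, 0, 0], "turn": 0, "jaw": 0}
  ]
}}

```text
clock: 15.7
position: [0.5177, -0.0157, 0.2842]
eef_rot: [[-0.997, -0.08, 0.001], [-0.08, 0.997, -0.0], [-0.001, -0.0, -1.0]]
ft_force: [-0.2, 0.3, 0.1]
grip_width: 0.177
gripper_force: 40.0
```

Emit:
{"name": "drive_tool", "arguments": {
  "series": [
    {"xyz": [0, 0, -0.1], "turn": 0, "jaw": 0},
    {"xyz": [0, 0, -0.1], "turn": 0, "jaw": 0},
    {"xyz": [0, 0, -0.1], "turn": 0, "jaw": 0},
    {"xyz": [0, 0, -0.1], "turn": 0, "jaw": 0},
    {"xyz": [0, 0, 0], "turn": 0, "jaw": 0},
    {"xyz": [0, 0, 0], "turn": 0, "jaw": 0}
  ]
}}

```text
clock: 16.2
position: [0.5174, -0.0157, 0.2877]
eef_rot: [[-0.997, -0.08, -0.0], [-0.08, 0.997, 0.0], [0.0, 0.0, -1.0]]
ft_force: [-0.1, -0.5, -2.6]
grip_width: 0.179
gripper_force: 40.0
```

```bash
python3 - <<'E'
from h import *
s=readout.state();print(s["clock"],np.round(s["position"],4),np.round(s["ft_force"],1),np.round(s["ft_torque"],2))
w,_=imaging.get_image("wrist");t,_=imaging.get_image("side");im=[w,t]
for c in("wrist","side","top"):
    M=imaging.camera_model(c);p,d=imaging.get_image(c);W=world(c,d,M)
    m=(W[...,2]>.070)&(W[...,2]<.125)&(abs(W[...,1]+.015)<.06)&(abs(W[...,0]-.517)<.07)&(d>0)
    q=W[m]
    A=np.c_[q[:,:2]-[.517,-.015],np.ones(len(q))];k=abs(q[:,2]-np.median(q[:,2]))<.006
    if k.sum()>50: print(c,k.sum(),"plate top slope x,y,z",np.round(np.linalg.lstsq(A[k],q[k,2],rcond=None)[0],4))
cv2.imwrite("pics/h.png",np.hstack([cv2.resize(w,(400,300)),cv2.resize(t[140:260,200:360],(400,300))]))
E
```

```text
16.2 [ 0.5174 -0.0157  0.2877] [-0.1 -0.5 -2.6] [ 0.05 -0.    0.  ]
wrist 28091 plate top slope x,y,z [ 0.0032 -0.      0.1021]
side 874 plate top slope x,y,z [-0.0024 -0.0021  0.101 ]
top 105 plate top slope x,y,z [-0.0243  0.004   0.1019]
```

View pics/h.png

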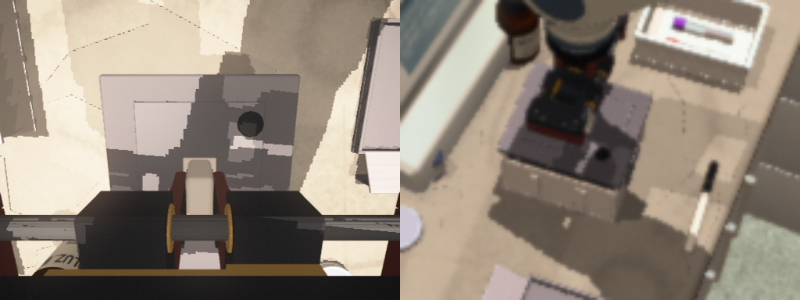

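The lid hangs level in the grip, risen about 15.5 mm (plate top from 86.5 to 102 mm). I raise it 4.5 mm more.

Emit:
{"name": "drive_tool", "arguments": {
  "series": [
    {"xyz": [0, 0, -0.15], "turn": 0, "jaw": 0},
    {"xyz": [0, 0, -0.15], "turn": 0, "jaw": 0},
    {"xyz": [0, 0, -0.15], "turn": 0, "jaw": 0},
    {"xyz": [0, 0, 0], "turn": 0, "jaw": 0},
    {"xyz": [0, 0, 0], "turn": 0, "jaw": 0},
    {"xyz": [0, 0, 0], "turn": 0, "jaw": 0}
  ]
}}

```text
clock: 16.95
position: [0.5174, -0.0157, 0.2922]
eef_rot: [[-0.997, -0.08, 0.0], [-0.08, 0.997, -0.0], [-0.0, -0.0, -1.0]]
ft_force: [0.1, -0.2, -1.9]
grip_width: 0.184
gripper_force: 40.0
```

```bash
python3 - <<'E'
from h import *
s=readout.state();print(s["clock"],np.round(s["position"],4),np.round(s["ft_force"],1),s["grip_width"])
M=imaging.camera_model("wrist");p,d=imaging.get_image("wrist");W=world("wrist",d,M)
m=(W[...,2]>.09)&(W[...,2]<.12)&(abs(W[...,1]+.015)<.06)&(abs(W[...,0]-.517)<.07)&(d>0)
z=np.median(W[m][:,2]);print(z)
if .102<z<.112: print(ctrl.job_done())
E
```

```text
16.95 [ 0.5174 -0.0157  0.2922] [ 0.1 -0.2 -1.9] 0.18446791915233582
0.10672197659565615
the job is handed in; nothing more can be done
None
```

Both tubes are in the tub, the lid is held level about 2 cm above the box rim, and the job was handed in at about 17 s.

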